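# Find the loose bush in a drill jig and push it out from behind

## Robot

A 7-joint arm with a two-finger parallel gripper is mounted at the origin on a cart in front of the work surface, level with it; the furniture and walls round the work are solid. World frame = base frame: x ahead of the robot, y to its left, z up, the work surface at z = 0. Lengths are in m, angles in rad, forces in N, time in s.
With the tool pointing down it reaches from about 0.425 to 1.025 m from the base axis. Payload 9.4 kg.
Tool frame: the origin (TCP) lies on the centre line of the jaws, within the pads' length; the fingertips stand 19 mm ahead of it and the grasp point (between the pads) is the TCP; x points along the fingers, z is the direction in which the jaws open and shut, and the axes are right-handed (so a half turn about x gives the same grasp; the last joint's range is limited). The gripper opens to 85 mm and grips with 20 to 120 N. Pads are 22 mm wide; open, the fingers measure 114 mm over their backs; the gripper's body (76 mm by 85 mm) begins 54 mm behind the grasp point. The pads swing forward as they close: fully open they stand 13 mm farther back than shut.
Start: joints at [1.178, 0.599, -0.003, 1.599, 0.002, 0.943, -0.08], TCP at [0.225, -0.689, 0.25] pointing down, gripper open.
Joint ranges: [-2.57, 2.57], [-0.35, 1.97], [-1.29, 1.29], [0.11, 2.56], [-1.05, 4.19], [0.11, 1.86], [-2.63, 2.63]. Speed limits (rad/s): [2.22, 2.22, 3.01, 3.01, 3.14, 3.14, 3.14].

## Interface

Orientations are given as a rotation vector (axis times angle).
In Python, from plant import bot gives the robot as it stands. The module is installed in compiled form; this text tells all that it offers. Calls block until the motion is done:
- bot.reach(position, orientation): joint-space move of the TCP to a pose.
- bot.move_linear(position, rotation=None, max_speed=0.15): straight line of the TCP; rotation=None keeps the orientation; max_speed is the mean speed in m/s.
- bot.goto_joints(angles): joint-space move.
- bot.move_gripper(opening, squeeze=None): finger opening in m; squeeze is the grip in N (None keeps the last); returns when the fingers have stopped.
- bot.hold(seconds).
- bot.ik(position, orientation): joint angles nearest the present ones, or None.
- bot.camera(name): name is "side" or "top" or "wrist"; returns the picture (480x640x3 uint8, red, green, blue); there is no depth.
- bot.get_calibration(name): a dict with "fx", "fy", "cx", "cy" (pixels), "xyz" and "orientation" of the camera in the world; the wrist camera has in their place "tool_from_camera" (4x4, takes a point from camera to tool coordinates, whose origin is the TCP and whose axes are the tool frame's). Camera axes: x right, y down, z forward; pixel columns grow to the right and rows downward; lengths in m; the calibration is good to about 2 mm. A picture is of the moment at which its call begins: read the wrist's pose just before it. get_calibration takes no time and is no camera call.
A pose or a line that the arm cannot do raises bot.PlanningError and nothing moves.
- bot.finish_job(): hands the job in, once; it reports no verdict.
Readings, each from a call of its own:
- bot.current_time(): time.
- bot.current_joints(): joint angles.
- bot.current_qvel(): joint speeds.
- bot.current_joint_efforts(): joint torques, N m.
- bot.current_tool_pos(): TCP position.
- bot.current_ee_rot(): TCP orientation.
- bot.current_wrist_force(): force on the tool from outside, world axes, zero at the start.
- bot.current_torque(): the same for the moment, N m.
- bot.current_width(): finger opening in m.
Only numpy, scipy, OpenCV 4.12 (cv2) and the standard library are available. Lean on these libraries where they do the work, as an engineer would, in place of code of your own. Each camera call takes 0.05 s, during which the arm holds its last target.

## Task

One of the three brass bushes in the drill jig has come loose; the other two are glued fast and must not be shifted. Take the drift from its rest, feel through the access holes in the jig's back for the bush that gives under a push of 10 to 15 N (the glued ones will not move at that, so do not force them), and push it through until about half of it, 12 to 16 mm, stands out of the front. Then lay the drift back in its rest as it was, and leave everything else where it is.

Things in the scene. Friction and masses are not known exactly. Their poses are not given: they have to be found in the camera images.
- jig: drill jig, fixed to the bench: an upright grey metal body 130 mm wide (its y), 66 mm high and 34 mm thick (its x) on a light wooden plinth (same width and thickness, 42 mm high) whose base board, 78 x 170 x 12 mm, reaches 22 mm out before the back face (towards its -x). Origin on the bench under the middle of its back face; x points level through the jig from the back face (bright metal plate, turned to the robot's side) to the front face at x = 34 mm; z up, top at z = 108 mm
- hole_1 (a point): centre of the right access hole (seen from behind), on the jig's back face, 85 mm above the bench. Round, 17 mm wide with a small chamfer, through the 10 mm thick back plate; behind it, from 10 to 34 mm depth, sits one of the three brass bushes (22.6 mm diameter, 24 mm long, closed at the back), bored along the jig's x. Axes as the jig's; the holes are 40 mm apart
- hole_2 (a point): centre of the middle access hole (seen from behind), on the jig's back face, 85 mm above the bench. Round, 17 mm wide with a small chamfer, through the 10 mm thick back plate; behind it, from 10 to 34 mm depth, sits one of the three brass bushes (22.6 mm diameter, 24 mm long, closed at the back), bored along the jig's x. Axes as the jig's; the holes are 40 mm apart
- hole_3 (a point): centre of the left access hole (seen from behind), on the jig's back face, 85 mm above the bench. Round, 17 mm wide with a small chamfer, through the 10 mm thick back plate; behind it, from 10 to 34 mm depth, sits one of the three brass bushes (22.6 mm diameter, 24 mm long, closed at the back), bored along the jig's x. Axes as the jig's; the holes are 40 mm apart
- loose_bush (a joint): how far the loose bush has been pushed out of the jig's front face (m): 0 = flush, as found; 0.024 would be right out. It sits in one of the three holes, a different one each time, and looks like the others; it slides at about 9 N and stays where it is left
- tight_bush_1 (a joint): the same for one glued bush; it holds up to about 28 N and then shifts for good
- tight_bush_2 (a joint): the same for the other glued bush
- drift_middle (a point): middle of the handle of the drift, a loose 150 g push rod: dark wooden handle of square section 20 x 20 mm, 70 mm long (x from -35 to +35 mm, then a thinner 16 x 20 mm end to x = -56 mm), brass collar to x = 42 mm, then a steel rod of 10 mm diameter to its blunt tip. x points along the rod to the tip. It starts lying level in its rest, handle middle 41.5 mm above the bench
- drift_tip (a point): blunt tip of the drift, 125 mm along +x from the middle of its handle; axes as the drift's
- drift_rest: fixed wooden rest of the drift: base 170 x 50 x 10 mm and two notched posts 14 mm thick and 46 mm wide, tops at 48 and 53 mm above the bench, at x = -45 mm (notch 26 mm wide, takes the thin end of the handle) and x = +75 mm (notch 16 mm wide, takes the rod). Notches are open at the top. Origin on the bench under the handle's middle; x points along the lying drift to its tip. The handle is free for the fingers between the posts.
- rest_middle (a point): where the handle's middle lies when the drift is in its rest, 41.5 mm above the bench; axes as the rest's
- wax_tin_mid (a point): middle of a round green tin with a metal lid, 68 mm wide, 30 mm high, a bystander, loose on the bench
- stain_jar_mid (a point): middle of a brown jar with a black lid, 56 mm wide, 82 mm high, a bystander, loose on the bench
- sand_block_mid (a point): middle of a brown sanding block 51 x 93 x 28 mm, a bystander, loose on the bench
- offcut_wedge_mid (a point): middle of a wooden wedge 34 x 95 x 32 mm, a bystander, loose on the bench
- drift: the drift itself (see point drift_middle, the same point and axes)
- task_lamp: fixed lamp, an obstacle. Its head hangs over x 0.17 to 0.41, y -0.10 to 0.14, its underside 0.38 m above the bench; from there its arm runs to the left and back, 0.53 to 1.0 m above the bench. Keep the robot's elbow to the right of it. (The origin is an arbitrary point of the lamp)
- carved_branch: fixed rough carved branch, an obstacle about 0.11 m thick, leaning from (0.45, -0.06) near the bench up over (0.52, -0.17, 0.27) and (0.62, -0.34, 0.48); work to the right of it. (The origin is an arbitrary point of it)

How it is judged:
On the way, in this order (a step that is already met when the one before it is completed fails the run):
1. the drift is lifted out of its rest (z of drift_middle in the frame of rest_middle above 0.03 m), for 0.1 s.
2. the loose bush is pushed at least 10 mm out, by the drift through the access hole (value of joint loose_bush above 0.01 m and x of drift_tip in the frame of jig above 0.012 m), for 0.1 s.
At the end, for the whole second after the job is handed in: The loose bush stands 10 to 19 mm out of the jig's front, the glued bushes have moved less than 3 mm, and the drift lies at rest in its rest, its handle within 20 mm of where it lay and within 0.15 rad of its direction, tip the same way (value of joint loose_bush between 0.01 and 0.019 m and value of joint each of tight_bush_1, tight_bush_2 below 0.003 m and distance between drift_middle and rest_middle below 0.02 m and angle between the x axis of drift_tip and the x axis of rest_middle, either way round below 0.15 rad and x of drift_tip in the frame of rest_middle above 0.1 m and linear speed of drift below 0.02 m/s); the robot touches nothing.
It fails at once if a glued bush is shifted by more than 3 mm (value of joint any of tight_bush_1, tight_bush_2 above 0.003 m).
It fails at once if the loose bush is pushed more than 22 mm, right out of its bore (value of joint loose_bush above 0.022 m).
It fails at once if a bystander (tin, jar, sanding block, wedge) is moved by more than 30 mm (distance of any of wax_tin_mid, stain_jar_mid, sand_block_mid, offcut_wedge_mid from where it was at the start of the episode above 0.03 m).
It also fails if it takes over 51 s, if anything falls off the work surface, if the arm or the gripper's body presses on something with over 40 N, if the wrist force passes 120 N, or if a joint passes its speed limit or range.

## Working session

There is one attempt and no reset: what is moved stays moved. The work goes in short steps, each a Python script; the robot and the scene stay as the last script left them, time stands still between calls to the robot, and variables do not carry over. Pictures are saved under pics/ and viewed, and the job is handed in when it is done.

```bash
mkdir -p pics; ls; python3 - <<'E'
from plant import bot
import cv2
for n in ["side","top","wrist"]:
    im=bot.camera(n); cv2.imwrite(f"pics/{n}0.png",im[:,:,::-1]); print(n,bot.get_calibration(n))
print(bot.current_time(),bot.current_tool_pos(),bot.current_ee_rot(),bot.current_wrist_force())
E
```

```text
pics
side {'fx': 534.7780329576409, 'fy': 534.7780329576409, 'cx': 328.04860364046084, 'cy': 249.12294392517504, 'xyz': array([-0.68062655, -0.24066243,  0.59230053]), 'orientation': array([-1.63184007,  1.36019862, -0.88759594])}
top {'fx': 502.92497176370193, 'fy': 502.92497176370193, 'cx': 322.4747644052067, 'cy': 245.05850711802532, 'xyz': array([ 0.35447678, -0.07153297,  1.30291755]), 'orientation': array([-2.18926397,  2.15235209, -0.10747637])}
wrist {'fx': 373.09171888718146, 'fy': 373.09171888718146, 'cx': 323.1732208335176, 'cy': 232.81169100687086, 'tool_from_camera': array([[-4.70653801e-04, -2.96192415e-01,  9.55128176e-01,
        -1.23760737e-01],
       [-5.46166807e-04, -9.55128063e-01, -2.96192649e-01,
         7.52767520e-02],
       [ 9.99999740e-01, -6.61063502e-04,  2.87764188e-04,
         4.04338588e-04],
       [ 0.00000000e+00,  0.00000000e+00,  0.00000000e+00,
         1.00000000e+00]])}
0.15 [ 0.22507155 -0.68883405  0.24958757] [ 0.97410814  1.34330119 -0.97309927] [-0.06800024 -0.09020922 -0.59487708]
```

View pics/side0.png

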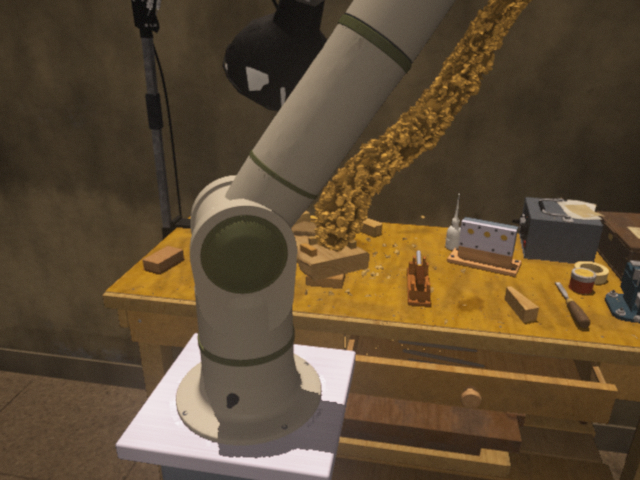

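View pics/top0.png

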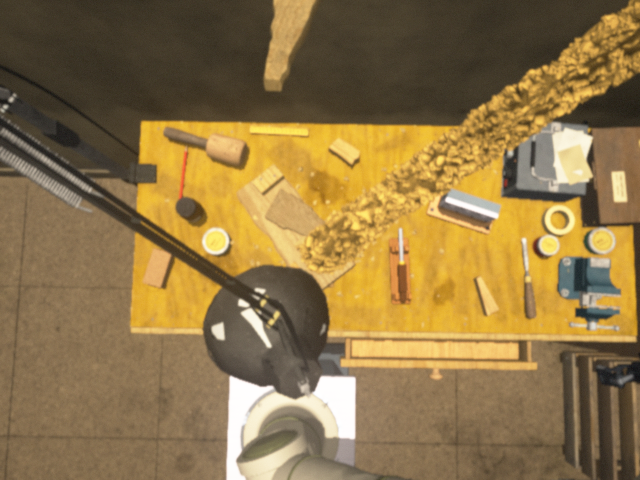

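View pics/wrist0.png

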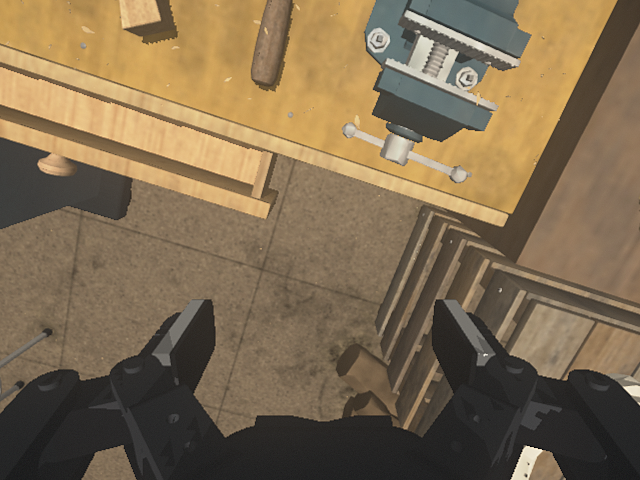

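```bash
cat > h.py <<'E'
import numpy as np,cv2
from scipy.spatial.transform import Rotation as R
def cal(bot,n):
    c=bot.get_calibration(n)
    return c
def ray(c,px):
    d=np.array([(px[0]-c['cx'])/c['fx'],(px[1]-c['cy'])/c['fy'],1.])
    return R.from_rotvec(c['orientation']).as_matrix()@d
def atz(c,px,z):
    d=ray(c,px);p=np.array(c['xyz']);return p+d*(z-p[2])/d[2]
def proj(c,P):
    q=(np.atleast_2d(P)-c['xyz'])@R.from_rotvec(c['orientation']).as_matrix()
    return np.c_[c['fx']*q[:,0]/q[:,2]+c['cx'],c['fy']*q[:,1]/q[:,2]+c['cy']]
def wristcal(bot):
    p=bot.current_tool_pos();r=R.from_rotvec(bot.current_ee_rot())
    c=dict(bot.get_calibration('wrist'));T=c['tool_from_camera']
    c['xyz']=p+r.apply(T[:3,3]);c['orientation']=(r*R.from_matrix(T[:3,:3])).as_rotvec()
    return c
E
python3 - <<'E'
import cv2
im=cv2.imread('pics/top0.png')[180:320,370:520];cv2.imwrite('pics/top0z.png',cv2.resize(im,None,fx=5,fy=4.2857*1.0,interpolation=cv2.INTER_CUBIC) if 0 else cv2.resize(im,None,fx=4,fy=4,interpolation=cv2.INTER_CUBIC))
im=cv2.imread('pics/side0.png')[205:325,395:545];cv2.imwrite('pics/side0z.png',cv2.resize(im,None,fx=5,fy=5,interpolation=cv2.INTER_CUBIC))
E
```

```text
(no output)
```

View pics/top0z.png

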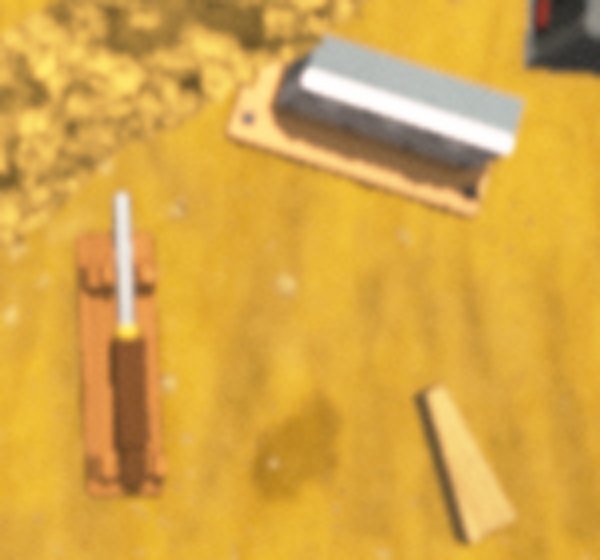

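View pics/side0z.png

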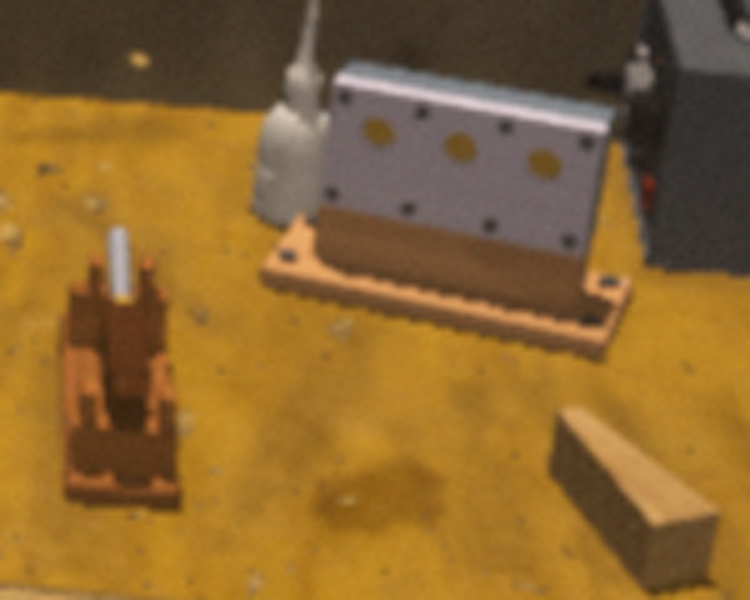

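```bash
cat > fit.py <<'E'
from h import *
from plant import bot
from scipy.optimize import least_squares
ct,cs=bot.get_calibration('top'),bot.get_calibration('side')
tz=lambda p:np.array([370+p[0]/4,180+p[1]/4]); sz=lambda p:np.array([395+p[0]/5,205+p[1]/5])
# jig
J=[(ct,tz((299,87)),(0,.065,.108)),(ct,tz((511,154)),(0,-.065,.108)),(ct,tz((326,38)),(.034,.065,.108)),(ct,tz((523,100)),(.034,-.065,.108)),
(ct,tz((230,134)),(-.022,.085,.012)),(ct,tz((474,214)),(-.022,-.085,.012)),
(cs,sz((379,132)),(0,.04,.085)),(cs,sz((461,148)),(0,0,.085)),(cs,sz((545,164)),(0,-.04,.085)),
(cs,sz((603,355)),(-.022,-.085,0.0)),(cs,sz((262,272)),(-.022,.085,.012)),(cs,sz((334,83)),(0,.065,.108)),(cs,sz((607,135)),(0,-.065,.108))]
D=[(ct,tz((78,235)),(.085,.025,.01)),(ct,tz((153,232)),(.085,-.025,.01)),(ct,tz((161,493)),(-.085,-.025,.01)),(ct,tz((88,496)),(-.085,.025,.01)),
(ct,tz((122,192)),(.125,0,.0415)),(ct,tz((127,333)),(.0385,0,.047)),(cs,sz((119,232)),(.125,0,.0415)),(cs,sz((67,495)),(-.085,.025,0)),(cs,sz((180,505)),(-.085,-.025,0))]
for nm,L,x0 in(('jig',J,(.45,-.45,0)),('rest',D,(.3,-.27,0))):
  def f(v):
    c,s=np.cos(v[2]),np.sin(v[2]);r=[]
    for cam,px,P in L:
      W=[v[0]+c*P[0]-s*P[1],v[1]+s*P[0]+c*P[1],P[2]]
      r+=list(proj(cam,W)[0]-px)
    return np.array(r)
  s=least_squares(f,x0,loss='soft_l1');print(nm,s.x,np.round(s.fun.reshape(-1,2) if 0 else f(s.x).reshape(-1,2),1).tolist())
E
python3 fit.py
```

```text
jig [ 0.56335292 -0.42711257 -0.2981268 ] [[0.6, 0.1], [-0.5, -0.1], [-2.1, -0.9], [0.4, 0.1], [-1.0, 0.7], [0.9, 0.9], [0.0, -0.1], [0.1, -0.2], [0.1, -0.2], [0.6, 1.0], [-0.2, -1.8], [0.0, -0.8], [0.1, -1.2]]
rest [ 0.41822322 -0.27167696  0.04006606] [[-0.2, -0.1], [0.4, 0.2], [1.0, 1.1], [-0.3, 0.8], [-0.3, -6.7], [0.2, -8.0], [0.0, -3.0], [-0.8, 1.3], [0.1, 1.2]]
```

```bash
sed -i 's/^D=/O=.015\nD=/; s/(\.085,/(O+.085,/g; s/(-\.085,/(O-.085,/g' fit.py; sed -i 's/^J=.*//;' fit.py; git 2>/dev/null; python3 - <<'E'
s=open('fit.py').read()
i=s.index('(ct,tz((230')
s=s[:i]+"J=["+s[i:]
s=s.replace("(('jig',J,(.45,-.45,0)),","(").replace("-270","")
open('fit.py','w').write(s)
E
python3 fit.py
cat >> h.py <<'E'
def ori(yaw,tilt=0):  # tool x down, y along heading, z to the right
    h=np.array([np.cos(yaw),np.sin(yaw),0]);d=np.array([0,0,-1.])
    x=d*np.cos(tilt)+h*np.sin(tilt); z=np.array([np.sin(yaw),-np.cos(yaw),0]); y=np.cross(z,x)
    return R.from_matrix(np.c_[x,y,z]).as_rotvec()
E
python3 - <<'E'
from h import *; from plant import bot
print(R.from_rotvec(bot.current_ee_rot()).as_matrix().round(2))
for n,p,yaw in[('rest',(.4,-.27,.0415),.04),('resthi',(.4,-.27,.25),.04)]+[('push',(.563-.1*np.cos(.298)+k*np.sin(.298),-.427+.1*np.sin(.298)+k*np.cos(.298),.085),-.298) for k in(-.04,0,.04)]:
    for t in (0,-.3,.3):
        q=bot.ik(np.array(p),ori(yaw,t)); print(n,t,np.round(p,3),None if q is None else np.round(q,2))
E
```

```text
[[-0.    0.95  0.31]
 [ 0.    0.31 -0.95]
 [-1.   -0.   -0.  ]]
rest 0 [ 0.4   -0.27   0.042] [ 0.46  0.68  0.03  2.3  -0.1   0.16 -0.95]
rest -0.3 [ 0.4   -0.27   0.042] [ 0.3   0.75  0.14  2.13  0.07  0.53 -1.18]
rest 0.3 [ 0.4   -0.27   0.042] [ 0.84  0.72 -0.37  2.44  2.87  0.24  2.47]
resthi 0 [ 0.4  -0.27  0.25] [ 0.47  0.31  0.01  2.14 -0.    0.69 -1.05]
resthi -0.3 [ 0.4  -0.27  0.25] [ 0.3   0.42  0.13  2.01  0.1   0.99 -1.17]
resthi 0.3 [ 0.4  -0.27  0.25] [ 0.75  0.26 -0.2   2.29 -0.33  0.37 -0.68]
push 0 [ 0.456 -0.436  0.085] [ 0.6   0.7   0.12  1.95 -0.16  0.5  -1.04]
push -0.3 [ 0.456 -0.436  0.085] [ 0.49  0.8   0.22  1.76 -0.06  0.88 -1.15]
push 0.3 [ 0.456 -0.436  0.085] [ 0.74  0.66 -0.01  2.13 -1.01  0.14 -0.15]
push 0 [ 0.467 -0.398  0.085] [ 0.53  0.69  0.12  1.99 -0.17  0.48 -1.09]
push -0.3 [ 0.467 -0.398  0.085] [ 0.44  0.78  0.21  1.79 -0.07  0.86 -1.2 ]
push 0.3 [ 0.467 -0.398  0.085] [ 0.94  0.67 -0.4   2.16  1.17  0.15 -2.35]
push 0 [ 0.479 -0.359  0.085] [ 0.47  0.68  0.12  2.02 -0.17  0.45 -1.15]
push -0.3 [ 0.479 -0.359  0.085] [ 0.39  0.77  0.2   1.82 -0.08  0.85 -1.25]
push 0.3 [ 0.479 -0.359  0.085] NoneTraceback (most recent call last):
  File "fit.py", line 14, in <module>
    for nm,L,x0 in(('rest',D,(.3,-.27,0))):
        ^^^^^^^
ValueError: too many values to unpack (expected 3)
```

```bash
sed -i "s/in(('rest',D,(.3,-.27,0)))/in(('rest',D,(.3,-.27,0)),)/" fit.py; python3 fit.py; cat > kin.py <<'E'
from h import *
def rot(ax,a):
    v=np.zeros(3);v[ax]=a;return R.from_rotvec(v).as_matrix()
SG=[-1,1,-1,1,-1,1,-1]
def fk(q,P,full=False,s=SG):
    # P: d1,e1(x off shoulder),L1,e2,L2,e3,L3 , base x,y
    T=np.eye(3);p=np.array([P[7],P[8],P[0]]);pts=[p]
    T=rot(2,s[0]*q[0]);p=p+T@[P[1],0,0];pts.append(p)
    T=T@rot(1,q[1]*s[1]);T=T@rot(2,s[2]*q[2]);p=p+T@[P[3],0,P[2]];pts.append(p)
    T=T@rot(1,q[3]*s[3]);T=T@rot(2,s[4]*q[4]);p=p+T@[P[5],0,P[4]];pts.append(p)
    T=T@rot(1,q[5]*s[5]);T=T@rot(2,s[6]*q[6]);p=p+T@[0,0,P[6]];pts.append(p)
    return p,T,np.array(pts)
E
cat > kfit.py <<'E'
from kin import *; from plant import bot; import itertools
from scipy.optimize import least_squares
S=[];rng=np.random.default_rng(0)
S.append((bot.current_joints(),bot.current_tool_pos(),bot.current_ee_rot()))
while len(S)<25:
    p=np.array([rng.uniform(.3,.7),rng.uniform(-.6,0),rng.uniform(.1,.4)]);o=(R.from_rotvec(ori(rng.uniform(-1,1)))*R.from_rotvec(rng.normal(0,.3,3))).as_rotvec()
    q=bot.ik(p,o)
    if q is not None:S.append((np.array(q),p,o))
best=None
for s in itertools.product([1,-1],repeat=7):
    M=[fk(q,[0]*9,s=s)[1].T@R.from_rotvec(o).as_matrix() for q,p,o in S]
    e=np.std(M,axis=0).sum()
    if best is None or e<best[0]:best=(e,s,np.mean(M,axis=0))
print(best[:2],best[2].round(3))
s=best[1]
f=lambda P:np.concatenate([fk(q,P,s=s)[0]-p for q,p,o in S])
r=least_squares(f,[.3,0,.5,0,.5,0,.2,0,0]);print(r.x.round(4),abs(r.fun).max())
np.savez('kin.npz',P=r.x,s=s,M=best[2])
E
python3 kfit.py
```

```text
rest [ 0.40371885 -0.27213288  0.04180877] [[-0.3, -0.3], [0.2, -0.0], [1.0, 0.9], [-0.3, 0.6], [-0.2, -1.0], [0.3, -2.3], [0.0, -0.5], [-0.8, 1.2], [0.1, 1.1]]
(np.float64(4.931062689616742e-11), (-1, 1, -1, 1, -1, 1, -1)) [[ 0. -0. -1.]
 [ 0.  1. -0.]
 [ 1. -0.  0.]]
[ 0.2759 -0.0042  0.6306  0.0201  0.4164 -0.0119  0.2989 -0.0097 -0.0513] 0.03853355091573915
```

```bash
cat > kin.py <<'E'
from h import *
def rot(ax,a):
    v=np.zeros(3);v[ax]=a;return R.from_rotvec(v).as_matrix()
s=(-1,1,-1,1,-1,1,-1); AX=(2,1,2,1,2,1,2)
M=np.array([[0,0,-1],[0,1,0],[1,0,0.]])
def fk(q,P):
    O=np.reshape(P,(8,3));T=np.eye(3);p=O[0]*1.;pts=[p]
    for i in range(7):
        T=T@rot(AX[i],s[i]*q[i]);p=p+T@O[i+1];pts.append(p)
    return p,T@M,np.array(pts)
E
sed -i '/^best=None/,$d' kfit.py; sed -i 's/len(S)<25/len(S)<60/' kfit.py; cat >> kfit.py <<'E'
f=lambda P:np.concatenate([np.concatenate([fk(q,P)[0]-p for q,p,o in S]),1e-5*np.array(P)])
x0=np.zeros((8,3));x0[1,2]=.3;x0[3,2]=.5;x0[5,2]=.4;x0[7,2]=.2
r=least_squares(f,x0.ravel());print(r.x.reshape(8,3).round(4),abs(r.fun[:-24]).max())
np.save('P.npy',r.x)
E
python3 kfit.py
```

```text
[[ 0.000e+00 -0.000e+00  1.418e-01]
 [ 0.000e+00 -1.490e-02  1.418e-01]
 [-0.000e+00 -1.490e-02  3.235e-01]
 [-0.000e+00 -1.320e-02  3.235e-01]
 [-0.000e+00 -1.320e-02  2.211e-01]
 [-0.000e+00 -2.000e-04  2.211e-01]
 [-0.000e+00 -2.000e-04  1.538e-01]
 [ 0.000e+00 -0.000e+00  1.538e-01]] 7.769450638406283e-10
```

```bash
cat >> kin.py <<'E'
from scipy.optimize import least_squares
P=np.load('P.npy')
LO=np.array([-2.57,-.35,-1.29,.11,-1.05,.11,-2.63])+.03;HI=np.array([2.57,1.97,1.29,2.56,4.19,1.86,2.63])-.03
def solve(pos,o,q3,q0):
    Rt=R.from_rotvec(o).as_matrix()
    def f(v):
        q=np.insert(v,2,q3);p,T,_=fk(q,P);return np.r_[(p-pos)*10,R.from_matrix(T.T@Rt).as_rotvec()]
    i=[0,1,3,4,5,6];r=least_squares(f,np.clip(np.array(q0)[i],LO[i]+1e-3,HI[i]-1e-3),bounds=(LO[i],HI[i]))
    return (np.insert(r.x,2,q3) if np.abs(r.fun).max()<1e-5 else None)
BR=[np.array(a) for a in((.45,-.06,0),(.52,-.17,.27),(.62,-.34,.48))]
def clear(q):
    pts=fk(q,P)[2];ch=[pts[i] for i in(1,3,5,7)];L=[];
    bb=np.concatenate([a+(b-a)*np.linspace(0,1,40)[:,None] for a,b in zip(BR,BR[1:])])
    res=[]
    for a,b in zip(ch,ch[1:]):
        s=a+(b-a)*np.linspace(0,1,40)[:,None]
        lo,hi=np.array([.17,-.10,.38]),np.array([.41,.14,.7])
        dl=np.linalg.norm(np.maximum(np.maximum(lo-s,s-hi),0),axis=1).min()
        db=np.linalg.norm(s[:,None]-bb[None],axis=2).min()-.055
        res+= [round(dl,3),round(db,3)]
    return res,pts[3].round(2)
E
python3 - <<'E'
from kin import *
q0=[.5,.6,0,2.1,-.1,.4,-1]
for n,p,yaw in[('rest',(.404,-.272,.0415),.042),('resthi',(.404,-.272,.2),.042)]+[('push%d'%(k*100),(.563-.115*np.cos(.298)+k*np.sin(.298),-.427+.115*np.sin(.298)+k*np.cos(.298),.085),-.298) for k in(-.04,.04)]:
    for q3 in (.1,0,-.15,-.3,-.45,-.6,-.75):
        q=solve(np.array(p),ori(yaw),q3,q0); print(n,q3,None if q is None else (q.round(2).tolist(),*clear(q)))
E
```

```text
rest 0.1 ([0.41, 0.69, 0.1, 2.29, -0.37, 0.18, -0.68], [np.float64(0.005), np.float64(0.366), np.float64(0.114), np.float64(0.1), np.float64(0.175), np.float64(0.097)], array([ 0.36, -0.2 ,  0.78]))
rest 0 ([0.48, 0.68, 0.0, 2.29, -0.0, 0.17, -1.05], [np.float64(0.018), np.float64(0.369), np.float64(0.134), np.float64(0.1), np.float64(0.175), np.float64(0.097)], array([ 0.34, -0.23,  0.79]))
rest -0.15 ([0.58, 0.68, -0.15, 2.28, 0.48, 0.2, -1.54], [np.float64(0.038), np.float64(0.376), np.float64(0.163), np.float64(0.1), np.float64(0.175), np.float64(0.097)], array([ 0.32, -0.26,  0.78]))
rest -0.3 ([0.68, 0.7, -0.3, 2.27, 0.78, 0.27, -1.84], [np.float64(0.058), np.float64(0.383), np.float64(0.173), np.float64(0.1), np.float64(0.175), np.float64(0.097)], array([ 0.3 , -0.3 ,  0.78]))
rest -0.45 ([0.79, 0.72, -0.45, 2.27, 0.96, 0.36, -2.02], [np.float64(0.076), np.float64(0.391), np.float64(0.175), np.float64(0.1), np.float64(0.175), np.float64(0.097)], array([ 0.27, -0.33,  0.77]))
rest -0.6 ([0.89, 0.75, -0.6, 2.26, 1.08, 0.45, -2.14], [np.float64(0.094), np.float64(0.4), np.float64
[... 3858 characters left out ...]
), np.float64(0.087), np.float64(0.261), np.float64(0.087)], array([ 0.27, -0.31,  0.79]))
push4 -0.45 ([0.86, 0.7, -0.45, 2.03, 0.57, 0.54, -1.87], [np.float64(0.09), np.float64(0.417), np.float64(0.247), np.float64(0.087), np.float64(0.261), np.float64(0.087)], array([ 0.24, -0.34,  0.78]))
push4 -0.6 ([0.95, 0.73, -0.6, 2.02, 0.72, 0.61, -2.01], [np.float64(0.106), np.float64(0.427), np.float64(0.259), np.float64(0.087), np.float64(0.261), np.float64(0.087)], array([ 0.22, -0.38,  0.76]))
push4 -0.75 ([1.04, 0.77, -0.75, 2.02, 0.84, 0.69, -2.13], [np.float64(0.12), np.float64(0.435), np.float64(0.261), np.float64(0.087), np.float64(0.261), np.float64(0.087)], array([ 0.2 , -0.42,  0.74]))
```

```bash
python3 - <<'E'
from kin import *; from plant import bot
q=solve(np.array([.39,-.29,.2]),ori(.042),-.6,[.92,.45,-.6,2.16,.42,.65,-1.5]); print(q.round(2),clear(q))
t=bot.current_time();bot.goto_joints(q);bot.move_gripper(.05)
print(bot.current_time()-t,bot.current_tool_pos(),bot.current_joints().round(3),bot.current_width())
c=wristcal(bot);im=bot.camera('wrist');cv2.imwrite('pics/w1.png',im[:,:,::-1]);np.savez('w1.npz',**c)
E
```

```text
[ 0.97  0.45 -0.6   2.16  0.42  0.65 -1.46] ([np.float64(0.114), np.float64(0.474), np.float64(0.172), np.float64(0.165), np.float64(0.19), np.float64(0.118)], array([ 0.13, -0.26,  0.86]))
2.0417 [ 0.38998472 -0.2901341   0.19997688] [ 0.965  0.447 -0.6    2.161  0.417  0.647 -1.456] 0.04970561099137173
```

View pics/w1.png

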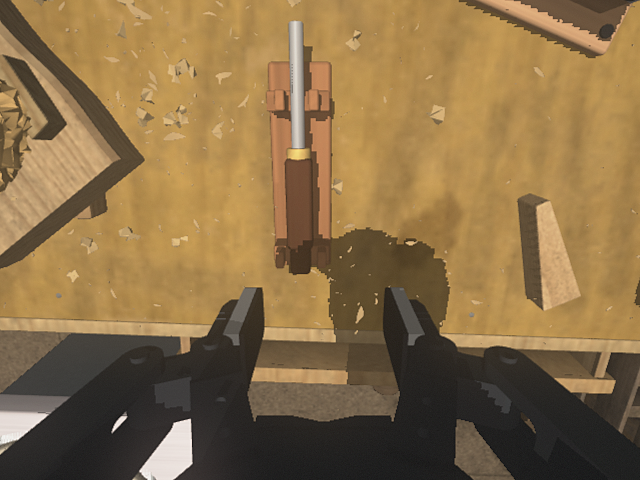

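```bash
python3 - <<'E'
from h import *
c=dict(np.load('w1.npz'))
for n,px,z in[('tip',(296,21.5),.0465),('hf',(298,159.5),.0515),('hr',(300,272),.0515),('base corners',(268,62),.01),('',(331,62),.01),('wedge',(535,200),.03)]:
    print(n,atz(c,px,z).round(4))
a=atz(c,(296,21.5),.0465);b=atz(c,(298,159.5),.0515);d=atz(c,(300,272),.0515)
print(a-b,np.linalg.norm((a-b)[:2]),np.linalg.norm((b-d)[:2]),np.arctan2(*(a-d)[1::-1]))
E
```

```text
tip [ 0.525  -0.2671  0.0465]
hf [ 0.4355 -0.2707  0.0515]
hr [ 0.3479 -0.2741  0.0515]
base corners [ 0.5042 -0.2434  0.01  ]
 [ 0.5062 -0.292   0.01  ]
wedge [ 0.4089 -0.4601  0.03  ]
[ 0.08951583  0.00354486 -0.005     ] 0.08958599501035486 0.08766368857324114 0.03941245624012859
```

```bash
python3 - <<'E'
from kin import *; from plant import bot
t=bot.current_time();o=ori(.040)
bot.move_linear(np.array([.402,-.272,.10]),o,max_speed=.15)
bot.move_linear(np.array([.402,-.272,.0420]),None,max_speed=.1)
print(bot.current_joints().round(2),bot.current_wrist_force())
bot.move_gripper(.015,80)
print(bot.current_width(),bot.current_wrist_force(),bot.current_tool_pos())
bot.move_linear(np.array([.402,-.272,.115]),None,max_speed=.1)
print(bot.current_time()-t,bot.current_tool_pos(),bot.current_joints().round(3),bot.current_width(),bot.current_wrist_force())
c=wristcal(bot);im=bot.camera('wrist');cv2.imwrite('pics/w2.png',im[:,:,::-1]);np.savez('w2.npz',**c)
E
```

```text
[ 0.66  0.69 -0.27  2.28  0.73  0.25 -1.79] [-0.14974092 -0.56544045  0.07462557]
0.018719754865445797 [-0.77954368 -0.27698569  7.26074801] [ 0.40219663 -0.27235994  0.04277735]
2.825 [ 0.40172882 -0.27198356  0.11465172] [ 0.804  0.573 -0.46   2.236  0.588  0.449 -1.662] 0.018672340839532776 [ 0.11917704 -0.78693911 -2.78025171]
```

View pics/w2.png

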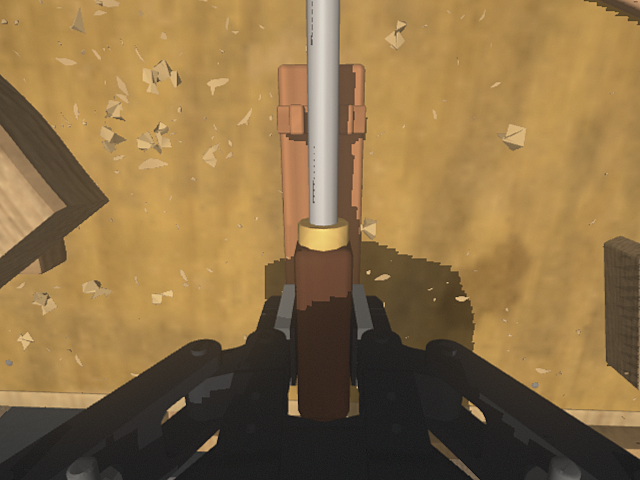

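```bash
python3 - <<'E'
from h import *
c=dict(np.load('w1.npz'))
x,y,a=.56335,-.42711,-.29813
def W(P):return np.array([x+np.cos(a)*P[0]-np.sin(a)*P[1],y+np.sin(a)*P[0]+np.cos(a)*P[1],P[2]])
for P in[(-.022,-.085,.012),(-.022,-.085,0),(-.022,.085,.012),(0,-.065,.042)]: print(P,W(P).round(4),proj(c,W(P)).round(1))
for k in(-.04,0,.04):print(W((0,k,.085)))
c2=dict(np.load('w2.npz'));p=atz(c2,(323,247),.1247);print(p-[.4017,-.272,.1147])
im=cv2.imread('pics/w1.png')[0:80,440:640];cv2.imwrite('pics/w1z.png',cv2.resize(im,None,fx=4,fy=4))
E
```

```text
(-0.022, -0.085, 0.012) [ 0.5174 -0.5019  0.012 ] [[606.2  58.1]]
(-0.022, -0.085, 0) [ 0.5174 -0.5019  0.    ] [[595.3  60.3]]
(-0.022, 0.085, 0.012) [ 0.5673 -0.3394  0.012 ] [[401. -28.]]
(0, -0.065, 0.042) [ 0.5443 -0.4892  0.042 ] [[630.8   6.2]]
[ 0.55160067 -0.4653455   0.085     ]
[ 0.56335 -0.42711  0.085  ]
[ 0.57509933 -0.3888745   0.085     ]
[0.03538927 0.00094501 0.01      ]
```

View pics/w1z.png

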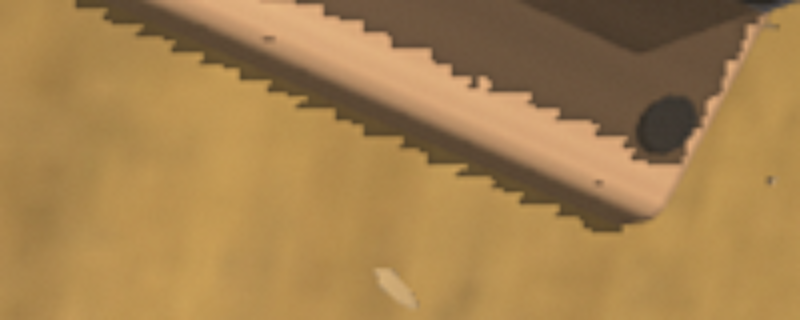

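```bash
cat >> kin.py <<'E'
jx,jy,ja=.56335,-.42711,-.29813
def W(P,ja=ja):
    return np.array([jx+np.cos(ja)*P[0]-np.sin(ja)*P[1],jy+np.sin(ja)*P[0]+np.cos(ja)*P[1],P[2]])
E
python3 - <<'E'
from kin import *; from plant import bot
t=bot.current_time()
q=solve(W((-.16,0,.085)),ori(ja),-.6,[1.0,.74,-.6,2.0,.7,.62,-1.9]); print(q.round(2),clear(q))
bot.goto_joints(q);bot.hold(.1)
print(bot.current_time()-t,bot.current_time(),bot.current_tool_pos(),W((-.16,0,.085)),bot.current_wrist_force())
for n in('side','top','wrist'):
    im=bot.camera(n)[:,:,::-1];cv2.imwrite(f'pics/{n}3.png',im)
    if n=='side':cv2.imwrite('pics/side3z.png',cv2.resize(im[195:295,420:570],None,fx=5,fy=5,interpolation=cv2.INTER_CUBIC))
    if n=='top':cv2.imwrite('pics/top3z.png',cv2.resize(im[150:290,370:520],None,fx=4,fy=4,interpolation=cv2.INTER_CUBIC))
E
```

```text
[ 1.05  0.71 -0.6   2.08  0.75  0.57 -1.96] ([np.float64(0.123), np.float64(0.446), np.float64(0.28), np.float64(0.146), np.float64(0.28), np.float64(0.146)], array([ 0.18, -0.39,  0.77]))
0.625 5.7417 [ 0.41045408 -0.37894875  0.08464859] [ 0.41040801 -0.38011269  0.085     ] [ 0.40324686  0.93067964 -2.52377115]
```

View pics/side3z.png

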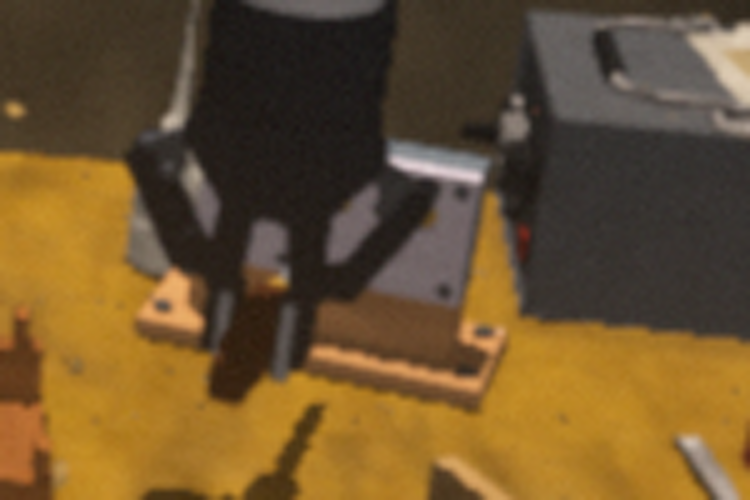

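View pics/top3z.png

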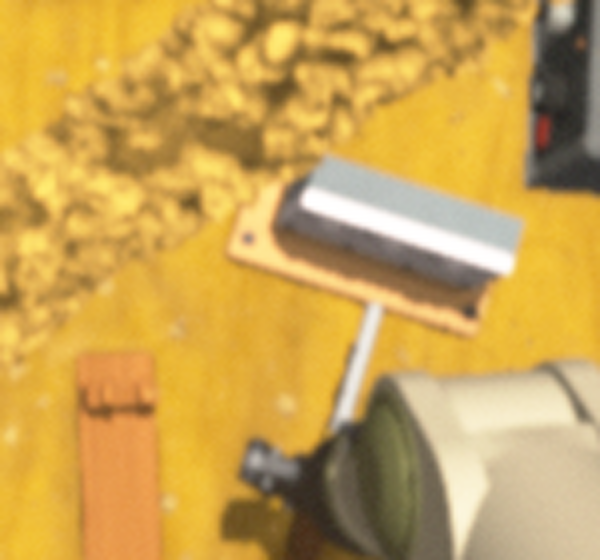

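View pics/wrist3.png

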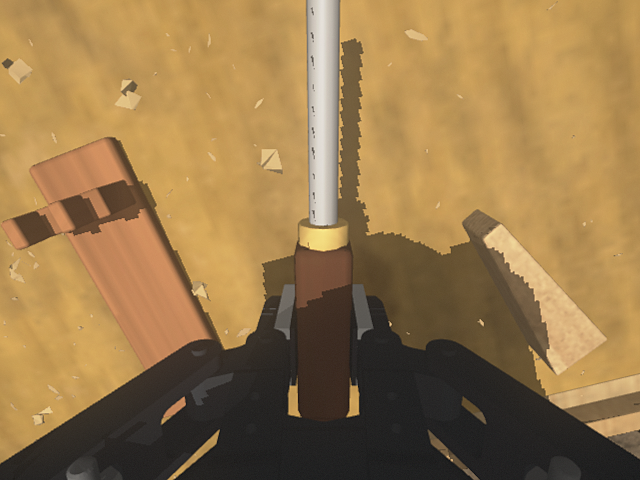

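```bash
python3 - <<'E'
from kin import *; from plant import bot
ct=bot.get_calibration('top');p=bot.current_tool_pos();r=R.from_rotvec(bot.current_ee_rot()).as_matrix()
print(p,W((-.16,0,.085)),r.round(4).tolist(),ori(ja),bot.current_ee_rot())
tip=p+r[:,1]*.125
print('tip pred',proj(ct,tip),proj(ct,W((-.035,0,.085))),'seen',(463.75,225.9))
for P in((-.035,0,.09),(0,0,.108),(0,.065,.108),(0,-.065,.108),(-.035,-.01,.09)):print(P,proj(ct,W(P)).round(2))
m=atz(ct,(463.75,225.9),.088);print(m, 'rod at',atz(ct,(370+343/4,150+415/4),.088))
E
```

```text
[ 0.41089413 -0.37899029  0.08532741] [ 0.41040801 -0.38011269  0.085     ] [[0.0001, 0.9566, -0.2914], [-0.0001, -0.2914, -0.9566], [-1.0, 0.0001, 0.0001]] [ 1.4253423   1.05312811 -1.4253423 ] [ 1.42356423  1.05437535 -1.42354828]
tip pred [[463.88805683 224.88142022]] [[464.43049936 225.14426763]] seen (463.75, 225.9)
(-0.035, 0, 0.09) [[465.01 224.86]]
(0, 0, 0.108) [[471.25 210.11]]
(0, 0.065, 0.108) [[445.36 201.84]]
(0, -0.065, 0.108) [[497.23 218.41]]
(-0.035, -0.01, 0.09) [[468.95 226.12]]
[ 0.52757451 -0.41429965  0.088     ] rod at [ 0.45912327 -0.39417311  0.088     ]
```

```bash
cat > probe.py <<'E'
from kin import *; from plant import bot
u=np.array([np.cos(ja),np.sin(ja),0]);lat=np.array([-np.sin(ja),np.cos(ja),0])
def F(n=3):
    f=[]
    for _ in range(n): f.append(bot.current_wrist_force())
    return np.mean(f,axis=0)
def jc(p): d=p-np.array([jx,jy,0]);return np.array([d@u,d@lat,p[2]])
def state(F0):
    f=F()-F0;p=jc(bot.current_tool_pos());return -f@u,f@lat,f[2],p
E
python3 - <<'E'
from probe import *
F0=F();print(F0)
t0=bot.current_time()
for x in(-.135,-.127,-.122,-.119):
    bot.move_linear(W((x,-.0005,.085)),ori(ja),max_speed=.06)
    s=state(F0);print(x,round(bot.current_time()-t0,2),np.round(s[:3],2),(s[3]*1000).round(2))
    if s[0]>4 or abs(s[1])>4:print('stop');break
np.save('F0.npy',F0)
E
```

```text
[-0.7445969  -0.17006919 -2.89548031]
-0.135 0.57 [-0.99  0.29  1.07] [-135.01   -0.35   84.82]
-0.127 0.85 [-0.29 -0.27  1.23] [-126.57   -0.47   85.03]
-0.122 1.1 [-1.05 -0.53  0.64] [-121.66   -0.44   85.03]
-0.119 1.35 [ 0.09 -0.33  0.96] [-118.82   -0.48   85.  ]
```

```bash
cat >> probe.py <<'E'
def probe(y,x0,xmax,F0,step=.0005,stop=12.0,contact_only=False):
    x=x0;t0=bot.current_time();hist=[]
    while x<xmax:
        x+=step
        bot.move_linear(W((x,y,.085)),ori(ja),max_speed=.06)
        s=state(F0);hist.append((x*1000,s[0],s[3][0]*1000))
        print(round(x*1000,2),round(bot.current_time()-t0,2),np.round(s[:3],1),(s[3]*1000).round(2))
        if s[0]>stop:
            print('HIGH');break
        if abs(s[1])>8 or abs(s[2])>9: print('LATERAL');break
    return x,hist
E
python3 - <<'E'
from probe import *
F0=np.load('F0.npy')
probe(-.0005,-.119,-.1095,F0,step=.0006,stop=11)
E
```

```text
-118.4 0.25 [-0.9  0.5  1.4] [-118.43   -0.5    85.01]
-117.8 0.5 [-0.8  1.3  1.5] [-117.77   -0.51   85.01]
-117.2 0.75 [-0.1 -0.2  0.9] [-117.13   -0.46   85.01]
-116.6 1.0 [-0.7  1.   0.4] [-116.56   -0.47   85.01]
-116.0 1.25 [-0.3  0.5  0.9] [-115.94   -0.49   85.02]
-115.4 1.5 [-0.3  0.8  1.3] [-115.38   -0.5    85.  ]
-114.8 1.75 [-0.2 -0.6  0.9] [-114.74   -0.52   85.01]
-114.2 2.0 [-0.9  0.9  0.8] [-114.12   -0.48   85.02]
-113.6 2.25 [-0.7  0.3  1.2] [-113.51   -0.47   84.99]
-113.0 2.5 [-0.6 -0.   1.1] [-112.95   -0.52   85.01]
-112.4 2.75 [-0.9  0.3  1.1] [-112.34   -0.49   85.02]
-111.8 3.0 [-0.7  1.4  1.2] [-111.84   -0.5    84.97]
-111.2 3.25 [2.  0.5 2.1] [-111.79   -0.53   84.87]
-110.6 3.5 [3.9 0.2 2.2] [-111.74   -0.57   84.74]
-110.0 3.75 [6.5 0.8 2.8] [-111.76   -0.59   84.62]
-109.4 4.0 [7.8 0.8 4.7] [-111.56   -0.62   84.56]
```

```bash
python3 - <<'E'
from probe import *
F0=np.load('F0.npy')
probe(-.0005,-.1094,-.1074,F0,step=.0006,stop=12.2)
print(bot.current_time())
E
```

```text
-108.8 0.25 [ 8.4 -0.1  3.6] [-111.04   -0.61   84.55]
-108.2 0.5 [8.5 1.1 3.4] [-110.51   -0.61   84.51]
-107.6 0.75 [7.6 1.1 4. ] [-109.9    -0.61   84.52]
-107.0 1.0 [8.1 0.9 4.8] [-109.29   -0.63   84.53]
12.2417
```

```bash
python3 - <<'E'
from probe import *
F0=np.load('F0.npy')
for x in(-.104,-.101,-.098,-.0955):
    bot.move_linear(W((x,-.0003,.0852)),ori(ja),max_speed=.02);s=state(F0)
    print(x,np.round(s[:3],1),(s[3]*1000).round(2))
    if s[0]>13:break
bot.hold(.2);s=state(F0);print(np.round(s[:3],1),(s[3]*1000).round(2),bot.current_time())
for n in('top','wrist'):
    im=bot.camera(n)[:,:,::-1];cv2.imwrite(f'pics/{n}4.png',im)
    if n=='top':cv2.imwrite('pics/top4z.png',cv2.resize(im[160:260,430:530],None,fx=6,fy=6,interpolation=cv2.INTER_CUBIC))
E
```

```text
-0.104 [6.5 0.7 3.6] [-106.08   -0.54   84.72]
-0.101 [7.8 1.  3.4] [-103.05   -0.57   84.72]
-0.098 [7.6 0.3 3. ] [-100.05   -0.61   84.7 ]
-0.0955 [7.5 0.8 4. ] [-97.59  -0.62  84.7 ]
[6.6 0.2 3.6] [-97.57  -0.59  84.74] 13.6167
```

View pics/top4z.png

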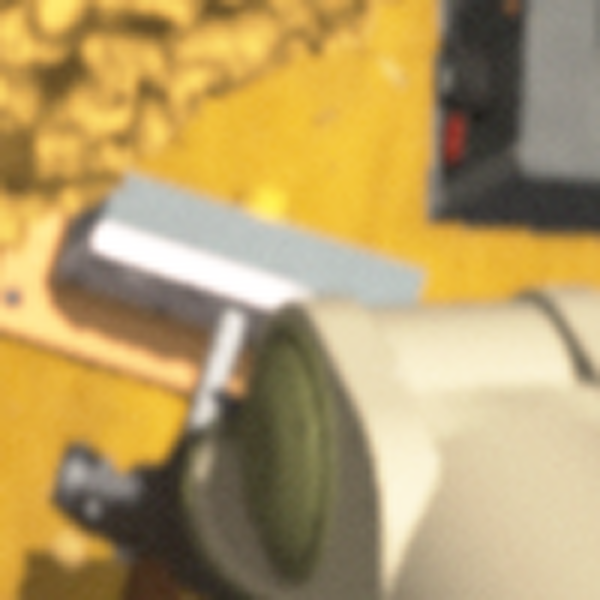

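View pics/wrist4.png

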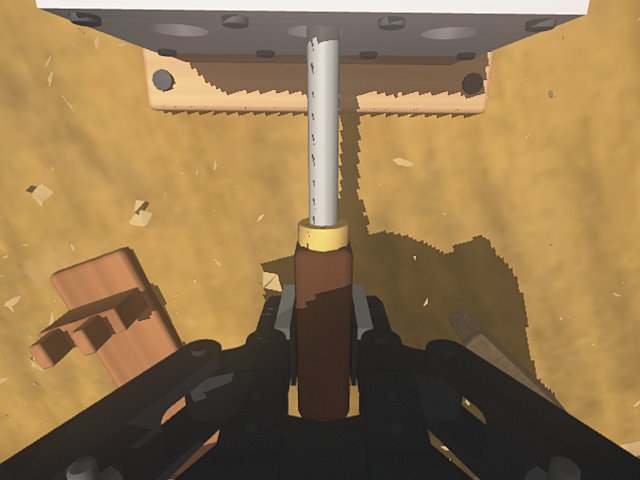

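```bash
python3 - <<'E'
from probe import *
bot.move_linear(W((-.165,0,.085)),ori(ja),max_speed=.1)
bot.move_linear(W((-.175,0,.115)),None,max_speed=.1)
bot.goto_joints([0.804,0.573,-0.46,2.236,0.588,0.449,-1.662]);bot.hold(.2)
bot.move_linear(np.array([.4021,-.2722,.115]),ori(.04));bot.hold(.2)
print(bot.current_tool_pos(),bot.current_ee_rot(),ori(.04),bot.current_time(),bot.current_wrist_force())
for n in('top','wrist'):
    im=bot.camera(n)[:,:,::-1];cv2.imwrite(f'pics/{n}5.png',im)
    if n=='top':cv2.imwrite('pics/top5z.png',cv2.resize(im[160:290,370:520],None,fx=5,fy=4.5,interpolation=cv2.INTER_CUBIC))
E
```

```text
[ 0.40202729 -0.2723363   0.114968  ] [ 1.17998695  1.22772691 -1.17995082] [ 1.17968848  1.22784558 -1.17968848] 16.1667 [-0.10086263  0.38614555 -1.96808263]
```

View pics/top5z.png

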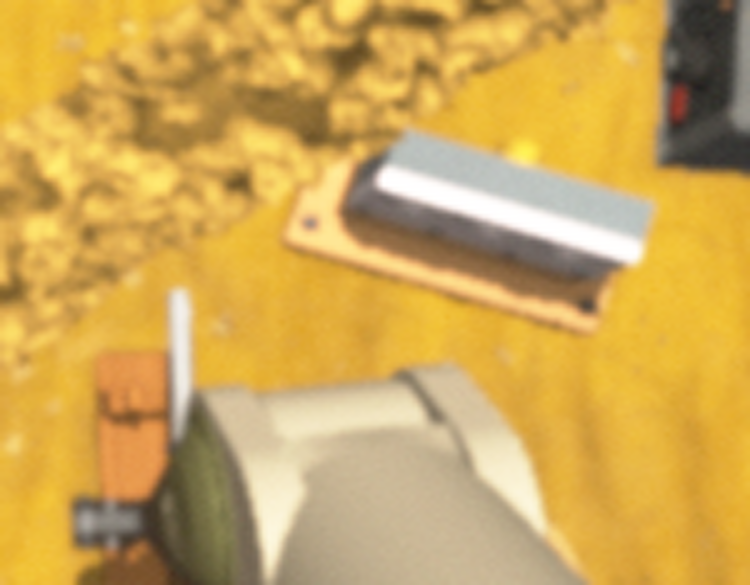

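View pics/wrist5.png

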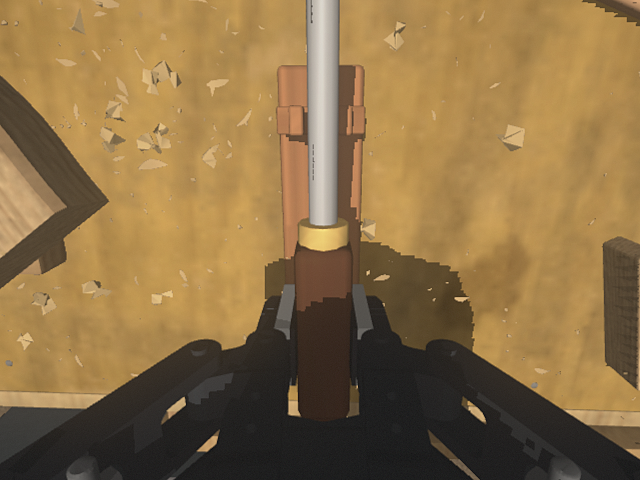

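```bash
python3 - <<'E'
from probe import *
ct=bot.get_calibration('top')
for x in(.034,.044,.048,.053):print(x,proj(ct,W((x+.0035,0,.094))).round(1))
for z in(.06,.048,.0445,.0425):
    bot.move_linear(np.array([.4021,-.2722,z]),ori(.04),max_speed=.08);f=bot.current_wrist_force();print(z,bot.current_tool_pos().round(4),f.round(1))
    if f[2]>5:break
bot.move_gripper(.05);bot.hold(.1)
bot.move_linear(np.array([.4021,-.2722,.11]),None,max_speed=.15)
bot.move_linear(np.array([.385,-.30,.20]),None,max_speed=.15)
bot.hold(.1);c=wristcal(bot);im=bot.camera('wrist')[:,:,::-1];cv2.imwrite('pics/w6.png',im);np.savez('w6.npz',**c)
im=bot.camera('side')[:,:,::-1];cv2.imwrite('pics/side6z.png',cv2.resize(im[195:315,390:550],None,fx=5,fy=5,interpolation=cv2.INTER_CUBIC))
print(bot.current_time(),bot.current_width())
E
```

```text
0.034 [[473.9 196.6]]
0.044 [[475.  192.8]]
0.048 [[475.5 191.3]]
0.053 [[476.1 189.3]]
0.06 [ 0.4022 -0.2722  0.0602] [-0.4  0.1 -2.1]
0.048 [ 0.402  -0.2722  0.0481] [ 0.5  0.1 -0.9]
0.0445 [ 0.4021 -0.2722  0.0446] [ 0.5  0.6 -1.2]
0.0425 [ 0.4022 -0.2724  0.0428] [-1.   0.5  4. ]
20.0083 0.050162828815795896
```

View pics/w6.png

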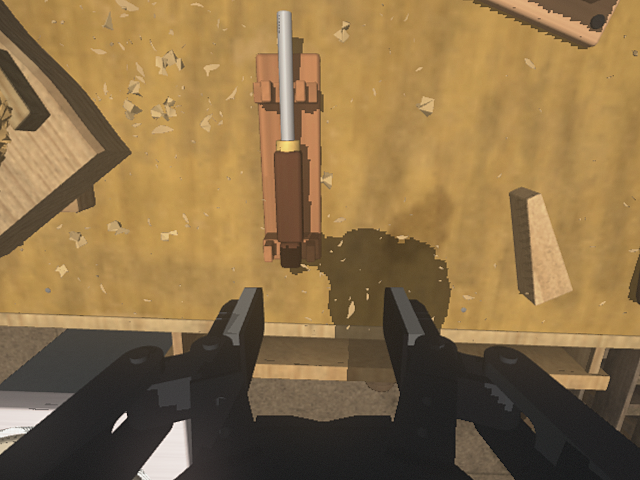

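View pics/side6z.png

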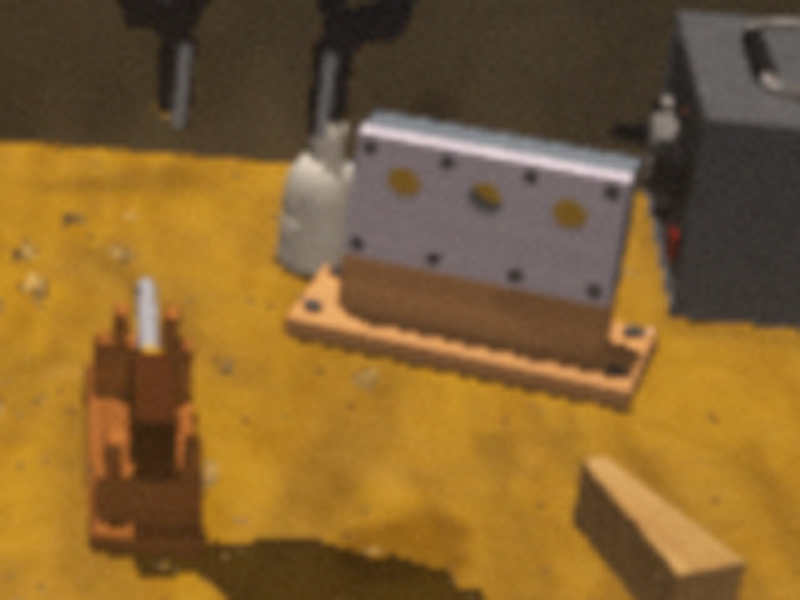

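```bash
python3 - <<'E'
from h import *; from plant import bot
c=dict(np.load('w6.npz'))
for px,z in(((285,11.5),.0465),((287.5,151.5),.0515)):print(atz(c,px,z).round(4))
print(bot.current_wrist_force(),bot.current_time());bot.finish_job()
E
```

```text
[ 0.525  -0.2691  0.0465]
[ 0.4356 -0.2723  0.0515]
[-0.28758612  0.15744229 -0.19730616] 20.0083
the job is handed in; nothing more can be done
```

The job is handed in at about 20 s of the 51 s allowed. The middle bush was the loose one and now stands about 14 mm out of the front; the drift is back in its rest.

- **Finding the loose bush:** I tried hole_2 first. The force rose to about 9 N and then stayed level while the bush moved with the rod, so I did not touch the glued bushes behind hole_1 and hole_3. The push never went above about 9 N.
- **Pushing it out:** the rod moved about 14 mm after the bush began to slide. The drift had not slipped in the grip. The top view shows brass standing out of the front about where 14 mm predicts, but that view only resolves it to a few millimetres. The side view shows only the middle bush sunk deeper behind its hole.
- **Drift back in its rest:** the last wrist picture puts its tip and handle within about 2 mm of where they were first measured. It points the same way as before, to within 0.01 rad.
- **Bystanders and final state:** nothing I saw had been disturbed, but I only looked at the wedge, not the tin, jar or sanding block. At hand-in the arm was clear of everything and the wrist force was near zero.
- **Disagreement:** contact with the bush came about 3.5 mm deeper than my first jig position predicted. A base corner in the first wrist picture showed about the same offset. It did not matter, because I measured the push from the point of contact.

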